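# Clear the welding fixture, fit the splined clamp lever and close the clamp

## Task

Make the welding fixture ready: first clear every steel offcut off the fixture plate into the scrap bin. Then turn the loose clamp lever to match the splined shaft of the swing clamp, slide it on until it sits fully home on the flange, and only then swing the lever counterclockwise (seen from above) until the clamp reaches its stop over the bracket; leave the lever on the shaft, and do not disturb the screwdriver, the tape measure or the brush.

Things in the scene. Friction and masses are not known exactly. Their poses are not given: they have to be found in the camera images.
- fixture: Welding fixture, fixed: steel plate 300 (x) x 340 (y) x 20 mm thick on the bench. Origin at the centre of its underside. The swing clamp stands at x 0, y +60 mm; a bracket is tacked near the +y edge (base 90 x 70 x 10 mm centred at x 0, y +125; web 80 mm above the bench at y +154). The offcuts lie on the plate on the clamp's -y side, some 80 to 90 mm apart, any way round.
- seat (a point): On the axis of the swing clamp's upright splined shaft, on top of its round flange (48 mm across, 45 mm above the bench), where the lever's boss must rest. Turns with the shaft: x along the one big tooth, z up. Spline 21 mm high above the flange: small teeth towards -x, +y, -y (8 mm wide, to 12 mm from the axis), big tooth towards +x (12 mm wide, to 17 mm).
- nose (a point): Tip of the splined shaft, on its axis, 33 mm above the flange. The top 12 mm are a plain round nose 12 mm across with a coned tip.
- clamp (a joint): Turn of the clamp shaft (rad), growing counterclockwise seen from above: 0 open, 1.4 at its stop, where the clamp finger (16 mm wide bar under the flange, reaching 62 mm from the axis) lies over the bracket. Starts between 0 and 0.5 and stays where it is left; takes about 0.25 N m to turn (2.5 N at the lever's grip post).
- lever: Loose clamp lever, 0.25 kg, flat on the bench between fixture and bin. Square steel boss 44 x 44 mm, 22 mm high, with a through hole shaped like the splined shaft, 1.3 mm play all round; big slot on the arm's side (+x). Flat arm 18 mm wide, 10 mm thick, flush with the underside, runs along +x to 110 mm from the hole's axis. Origin on the hole's axis at the underside, z up.
- grip_post (a point): Top centre of the lever's round black grip post: 16 mm across, at 100 mm from the hole's axis on the arm, from 10 to 45 mm above the lever's underside.
- scrap_bin_in (a point): Centre of the scrap bin's inner floor. Fixed open sheet-steel bin, 200 (x) x 150 (y) mm outside, walls 4 mm thick, rim 70 mm above the bench; its x and y axes lie along its sides.
- tube_stub: Scrap to be cleared; may be absent. Square tube stub, 40 (x, the open ends) x 30 x 30 mm high, 3 mm wall. Origin at the centre of its underside, z up.
- flat_stub: Scrap to be cleared; may be absent. Flat bar offcut 50 (x) x 25 (y) x 12 mm high. Origin at the centre of its underside, z up.
- slug: Scrap to be cleared; may be absent. Round cut-out slug, 36 mm diameter, 14 mm high. Origin at the centre of its underside, z up.
- angle_stub: Scrap to be cleared; may be absent. Angle iron stub 40 (x) x 30 (y) x 30 mm high: a flat leg 5 mm thick and an upright leg 5 mm thick along its -y side. Origin at the centre of its underside, z up.
- channel_stub: Scrap to be cleared; may be absent. Channel stub 36 (x) x 32 (y) x 20 mm high, open upwards: 5 mm floor, 5 mm legs along both y sides. Origin at the centre of its underside, z up.
- bar_stub: Scrap to be cleared; may be absent. Bar stub 34 (x) x 22 (y) x 22 mm high. Origin at the centre of its underside, z up.
- screwdriver: Bystander: screwdriver, 160 mm long, lying at the far side of the bench beyond the lever. Leave alone.
- tape: Bystander: black tape measure 65 x 70 x 32 mm high, on the robot's side of the lever. Leave alone.
- brush: Bystander: brush, 200 mm long, lying on the bench to the left of the fixture (+y). Leave alone.
There are look-alikes about, which are no part of the job. What is shaped like the bar_stub but brown, pink or red is not meant.

How it is judged (in metres and radians):
On the way, in this order (a step that is already met when the one before it is completed fails the run):
1. every offcut lies in the scrap bin (x of tube_stub in the frame of scrap_bin_in between -0.098 and 0.098 m and y of tube_stub in the frame of scrap_bin_in between -0.073 and 0.073 m and z of tube_stub in the frame of scrap_bin_in between -0.02 and 0.062 m and x of flat_stub in the frame of scrap_bin_in between -0.098 and 0.098 m and y of flat_stub in the frame of scrap_bin_in between -0.073 and 0.073 m and z of flat_stub in the frame of scrap_bin_in between -0.02 and 0.062 m and x of slug in the frame of scrap_bin_in between -0.098 and 0.098 m and y of slug in the frame of scrap_bin_in between -0.073 and 0.073 m and z of slug in the frame of scrap_bin_in between -0.02 and 0.062 m and x of angle_stub in the frame of scrap_bin_in between -0.098 and 0.098 m and y of angle_stub in the frame of scrap_bin_in between -0.073 and 0.073 m and z of angle_stub in the frame of scrap_bin_in between -0.02 and 0.062 m and x of channel_stub in the frame of scrap_bin_in between -0.098 and 0.098 m and y of channel_stub in the frame of scrap_bin_in between -0.073 and 0.073 m and z of channel_stub in the frame of scrap_bin_in between -0.02 and 0.062 m and x of bar_stub in the frame of scrap_bin_in between -0.098 and 0.098 m and y of bar_stub in the frame of scrap_bin_in between -0.073 and 0.073 m and z of bar_stub in the frame of scrap_bin_in between -0.02 and 0.062 m), for 0.2 s.
2. the lever sits fully home on the splined shaft (horizontal distance between lever and seat below 0.004 m and z of lever in the frame of seat between -0.003 and 0.003 m and angle between the x axis of lever and the x axis of seat, either way round below 0.2 rad and angle between lever's own z axis and vertical below 0.09 rad), for 0.2 s.
3. the clamp is swung to its stop (value of joint clamp above 1.3 rad), for 0.2 s.
At the end, for the whole second after the job is handed in: Every offcut lies inside the scrap bin below its rim; the lever sits on the splined shaft with its underside within 3 mm of the flange, on the axis within 4 mm, big slot over big tooth, upright within 5 degrees; the clamp shaft is turned beyond 1.3 rad (stop at 1.4); the lever is at rest (all of step 1 and all of step 2 and value of joint clamp above 1.3 rad and linear speed of lever below 0.02 m/s); the robot touches nothing.
It fails at once if the screwdriver is moved more than 3 cm (distance of screwdriver from where it was at the start of the episode above 0.03 m).
It fails at once if the tape is moved more than 3 cm (distance of tape from where it was at the start of the episode above 0.03 m).
It fails at once if the brush is moved more than 3 cm (distance of brush from where it was at the start of the episode above 0.03 m).
Of tube_stub, flat_stub, slug, angle_stub, channel_stub, bar_stub only 4 to 6 are there at a start; the rules pass over those that are not, and their reading is None.
At some moment in a run one of tube_stub, flat_stub, slug, angle_stub, channel_stub, bar_stub may be knocked a few centimetres aside while the robot is not near it.
It also fails if it takes over 208 s, if anything falls off the work surface, if the arm or the gripper's body presses on something with over 40 N, if the wrist force passes 120 N, or if a joint passes its speed limit or range.

## Robot

A 6-joint arm with a two-finger parallel gripper is mounted at the origin on the work surface. World frame = base frame: x ahead of the robot, y to its left, z up, the work surface at z = 0. Lengths are in mm, angles in degrees, forces in N, time in s.
With the tool pointing down it reaches from about 300 to 850 mm from the base axis. Payload 4.2 kg.
Tool frame: the origin (TCP) lies at the very end of the fingers, on their centre line; the grasp point (between the pads) lies 19 mm behind it; z points along the fingers, y is the line along which they close (so a half turn about z gives the same grasp; the last joint's range is limited). The gripper opens to 91 mm and grips with 3 to 60 N. Pads are 32 mm wide; open, the fingers measure 118 mm over their backs; the gripper's body (76 mm by 178 mm) begins 60 mm behind the grasp point.
Start: joints at [-76.031, 18.312, 89.639, -0, 72.044, -1.146], TCP at [149.934, -555.124, 213.976] pointing down, gripper open.
Joint ranges: [-177.97, 177.97], [-48.28, 115.42], [12.27, 149.76], [-77.06, 257.06], [2.81, 150.46], [-146.56, 146.56]. Speed limits (degrees/s): [147.25, 147.25, 180, 180, 180, 180].

## Interface

Orientations are given as [roll, pitch, yaw] about the fixed x, y, z axes, in that order (R = Rz(yaw) Ry(pitch) Rx(roll)).
In Python, from workcell import * gives the robot as it stands.
- The arm moves only by the tool move_arm, never from a script. Its argument "motion" is a list of rows, each a list of 3 entries, a list of its own where there are three numbers: the finger opening in mm, from 0 to 91.2, then the shift along the world's x, y, z in units of 25 mm (1.0 is 25 mm), then the turn, a rotation vector about the world's x, y, z in units of 4 degrees (1.0 is 4 degrees). In form: [[grip, [x, y, z], [ax, ay, az]], ...]. A call has 1 to 20 rows; each row shifts and turns the commanded pose from where the row before left it; what a row does not reach is not made up. A row lasts 1/12 s, in which the tool goes at most 41.7 mm and 7.16 degrees, less where a joint would pass 70% of its speed; a pose out of reach is approached as far as the arm can. A call with a number of a shift or a turn outside -1 to 1 is refused whole. A call with a gripper value outside its range is refused whole. The fingers move at their own pace and stop on an object; "grip_force" is the grip in N (left out, the last holds). Time passes only in rows, so rows that do not move let the fingers close. It gives the time, the measured TCP pose, the force, the opening and the grip force at its end, in the units of the state.
- state(): the state, without advancing time (a new reading comes with each control period).
- grab_frame(name): name is "side" or "top" or "wrist"; returns the picture (384x512x3 uint8, blue, green, red); there is no depth.
- camera_info(name): a dict with "fx", "fy", "cx", "cy" (pixels), "rvec" (rotation vector, rad) and "tvec" (3), from world to camera coordinates, as OpenCV has them. Camera axes: x right, y down, z forward; pixel columns grow to the right and rows downward; lengths in mm; the calibration is good to about 2 mm. A picture is of the moment at which its call begins: read the wrist's pose just before it. camera_info takes no time and is no camera call; for the wrist camera it gives the pose at the moment of the call.
- job_done(): hands the job in; it is judged then, once.
The state is a dict: "time_s": time; "qpos": joint angles; "qvel": joint speeds; "effort": joint torques, N m; "ee_pos": TCP position; "ee_rot": TCP orientation; "force": force on the tool from outside, world axes, zero at the start; "torque": the same for the moment, N m; "gripper_width": finger opening in mm; "gripper_force": force on a finger pad.
Only numpy, scipy, OpenCV 4.12 (cv2) and the standard library are available. Lean on these libraries where they do the work, as an engineer would, in place of code of your own. Each camera call takes 0.05 s, during which the arm holds its last target. There are 200 camera calls.

## Working session

There is one attempt and no reset: what is moved stays moved. The work goes in short steps, Python scripts to look and compute and a tool call to move; the robot and the scene stay as the last step left them, time stands still between calls to the robot, and variables do not carry over. Pictures are saved under pics/ and viewed, at most 14 in all, crops included, and the job is handed in when it is done.

Besides the shell and the picture viewer there is one more tool, called after ">>>" in YAML: its name, and indented under it one key for each argument. move_arm: Moves the arm, as the interface text tells. Shifts and turns lie within -1 to 1; 1 stands for 25 mm of shift or 4 degrees of turn. Its arguments: {"type":"object","properties":{"motion":{"type":"array","items":{"type":"array"}},"grip_force":{"type":"number"}},"required":["motion"]}

```bash
mkdir -p pics; cat > h.py <<'E'
import sys; sys.path.insert(0,'.')
from workcell import *
import numpy as np, cv2
def cam(n):
    c=camera_info(n); R=cv2.Rodrigues(np.array(c['rvec'],float))[0]; t=np.array(c['tvec'],float).ravel()
    return c,R,t
def ray(n,u,v,z,C=None):
    c,R,t=C or cam(n)
    d=R.T@np.array([(u-c['cx'])/c['fx'],(v-c['cy'])/c['fy'],1]); o=-R.T@t
    return o+d*(z-o[2])/d[2]
def proj(n,p,C=None):
    c,R,t=C or cam(n); q=R@np.array(p,float)+t
    return c['fx']*q[0]/q[2]+c['cx'],c['fy']*q[1]/q[2]+c['cy']
E
python3 - <<'E'
from h import *
for n in ('top','side'):
    im=grab_frame(n); cv2.imwrite(f'pics/{n}0.png',im)
    cv2.imwrite(f'pics/{n}0b.png',cv2.resize(im,(800,600),interpolation=cv2.INTER_CUBIC))
    c,R,t=cam(n); print(n,-R.T@t,c['fx'],R[2])
s=state();print(s['ee_pos'],s['ee_rot'],s['gripper_width'],s['time_s'])
E
```

```text
top [454.82077845 -12.95888963 992.35819408] 370.2591736323473 [ 0.10735102  0.02275347 -0.99396078]
side [ 99.85191989 784.99641431 763.55666168] 476.5346928236523 [ 0.39225322 -0.70128023 -0.59526754]
[ 149.79978415 -554.67330114  213.19769356] [-1.79909281e+02  5.16596883e-04  1.51142433e+01] 91.15922316206598 0.1
```

View pics/top0b.png

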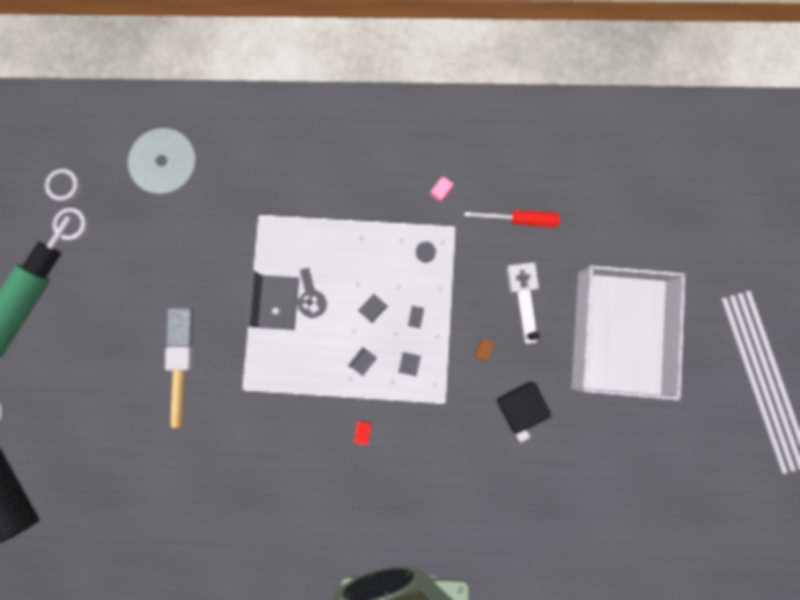

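View pics/side0b.png

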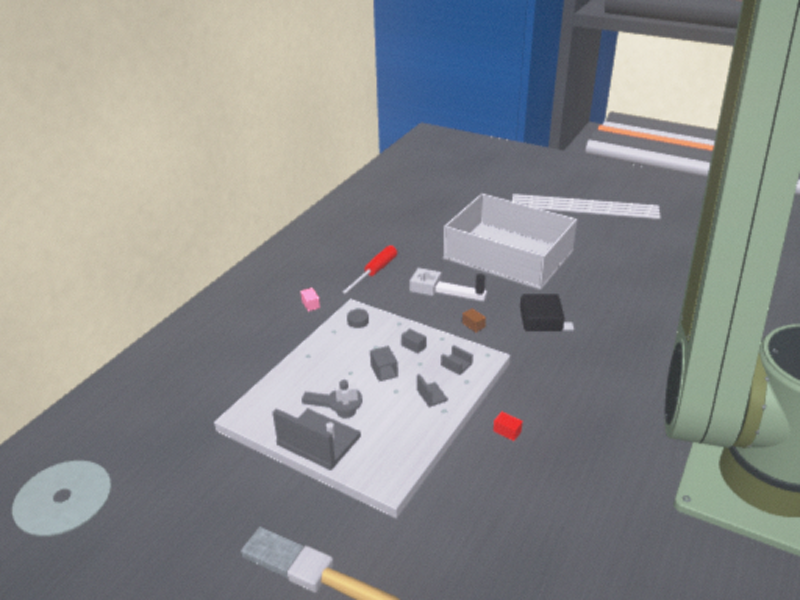

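The top view (800x600) shows five offcuts on the plate: slug (426,252), tube (373,308), bar (416,316), angle (362,361) and channel (410,364). The shaft is at (312,303), the lever boss at (522,277) with its post at (532,338), and the bin at (630,333). There is no flat_stub. Next I'll measure these.

```bash
python3 - <<'E'
from h import *
im=cv2.imread('pics/top0.png'); g=im.max(2); C=cam('top'); s=.64
# plate
m=((g>150)*255).astype(np.uint8)
cs,_=cv2.findContours(m,cv2.RETR_EXTERNAL,2)
for c in cs:
    if cv2.contourArea(c)<150: continue
    r=cv2.minAreaRect(c); b=cv2.boxPoints(r)
    zz=20 if 100<r[0][0]<300 else (22 if r[0][0]<350 else 70)
    w=np.array([ray('top',u,v,zz,C)[:2] for u,v in b]); print('bright',np.round(r[0]),cv2.contourArea(c),zz,w.round(0).tolist(),w.mean(0).round(1))
H={'slug':((426,252),34),'tube':((373,308),50),'bar':((416,316),42),'angle':((362,361),25),'chan':((410,364),40)}
dark=((g<125)*255).astype(np.uint8)
cs,_=cv2.findContours(dark,cv2.RETR_LIST,2)
for k,((u,v),z) in H.items():
    for c in cs:
        if cv2.contourArea(c)<2000 and cv2.pointPolygonTest(c,(u*s,v*s),False)>=0:
            w=np.array([ray('top',*p,z,C)[:2] for p in c[:,0].astype(float)],np.float32)
            r=cv2.minAreaRect(w); print(k,np.round(r[0],1),np.round(r[1],1),round(r[2],1))
for n,u,v,z in (('seatnose',312,302,60),('fingertip',305,271,38),('boss',522.5,277.5,22),('post',533,337,40),('flange',312,303,45)):
    print(n,ray('top',u*s,v*s,z,C).round(1))
E
```

```text
bright [113. 236.] 759.5 20 [[531.0, 419.0], [532.0, 376.0], [337.0, 363.0], [336.0, 405.0]] [433.8 390.9]
bright [490. 244.] 2146.0 70 [[565.0, -491.0], [583.0, -538.0], [312.0, -622.0], [295.0, -576.0]] [ 438.5 -556.8]
bright [403. 212.] 5482.0 70 [[410.0, -256.0], [615.0, -269.0], [609.0, -442.0], [404.0, -425.0]] [ 509.5 -348. ]
bright [337. 194.] 555.0 22 [[620.0, -159.0], [628.0, -209.0], [493.0, -228.0], [485.0, -179.0]] [ 556.7 -193.8]
bright [223. 197.] 13216.5 20 [[397.0, 280.0], [703.0, 277.0], [687.0, -76.0], [385.0, -62.0]] [542.9 104.6]
bright [327. 139.] 328.5 22 [[693.0, -88.0], [719.0, -89.0], [714.0, -251.0], [688.0, -250.0]] [ 703.2 -169.3]
bright [ 42. 145.] 363.5 22 [[703.0, 636.0], [705.0, 570.0], [639.0, 564.0], [637.0, 630.0]] [670.9 599.9]
bright [ 38. 118.] 328.5 22 [[773.0, 648.0], [774.0, 590.0], [718.0, 585.0], [717.0, 643.0]] [745.7 616.2]
bright [103. 102.] 1360.5 20 [[850.0, 505.0], [852.0, 388.0], [736.0, 381.0], [734.0, 496.0]] [793.3 442.8]
bright [256.  32.] 20816.5 20 [[940.0, 745.0], [1065.0, 757.0], [1065.0, -672.0], [943.0, -664.0]] [1003.2   41.5]
slug [637.3 -22.6] [26.2 26.3] 46.5
tube [539.   61.3] [23.7 30.7] 46.5
bar [526.7  -9. ] [13.1 26.8] 80.0
angle [452.4  79.6] [24.4 33.1] 51.6
chan [4.501e+02 1.000e-01] [22.3 27.1] 81.9
seatnose [545.4 159.5  60. ]
fingertip [599.4 177.5  38. ]
boss [ 598.5 -188.    22. ]
post [ 497.8 -202.1   40. ]
flange [545.2 162.2  45. ]
```

>>> move_arm:
  motion:
    - [65,[0.46,0.98,-0.1],[0,0,0.35]]
    - [65,[0.46,0.98,-0.1],[0,0,0.35]]
    - [65,[0.46,0.98,-0.1],[0,0,0.35]]
    - [65,[0.46,0.98,-0.1],[0,0,0.35]]
    - [65,[0.46,0.98,-0.1],[0,0,0.35]]
    - [65,[0.46,0.98,-0.1],[0,0,0.35]]
    - [65,[0.46,0.98,-0.1],[0,0,0.35]]
    - [65,[0.46,0.98,-0.1],[0,0,0.35]]
    - [65,[0.46,0.98,-0.1],[0,0,0.35]]
    - [65,[0.46,0.98,-0.1],[0,0,0.35]]
    - [65,[0.46,0.98,-0.1],[0,0,0.35]]
    - [65,[0.46,0.98,-0.1],[0,0,0.35]]
    - [65,[0.46,0.98,-0.1],[0,0,0.35]]
    - [65,[0.46,0.98,-0.1],[0,0,0.35]]
    - [65,[0.46,0.98,-0.1],[0,0,0.35]]
    - [65,[0.46,0.98,-0.1],[0,0,0.35]]
    - [65,[0.46,0.98,-0.1],[0,0,0.35]]
    - [65,[0.46,0.98,-0.1],[0,0,0.35]]
    - [65,[0.46,0.98,-0.1],[0,0,0.35]]
    - [65,[0.46,0.98,-0.1],[0,0,0.35]]

```text
time_s: 1.77
ee_pos: [380.0, -63.8, 163.7]
ee_rot: [-180.0, 0.0, 43.2]
force: [0.3, -0.1, -0.5]
gripper_width: 64.7
gripper_force: 0.0
```

>>> move_arm:
  motion:
    - [65,[0.4,0.9,0.3],[0,0,0.4]]
    - [65,[0.4,0.9,0.3],[0,0,0.4]]
    - [65,[0.4,0.9,0.3],[0,0,0.4]]
    - [65,[0.4,0.9,0.3],[0,0,0.4]]
    - [65,[0.4,0.9,0.3],[0,0,0.4]]
    - [65,[0,0,0],[0,0,0]]
    - [65,[0,0,0],[0,0,0]]

```text
time_s: 2.35
ee_pos: [430.1, 48.1, 201.4]
ee_rot: [180.0, 0.0, 51.2]
force: [0.7, -0.3, -0.9]
gripper_width: 65.1
gripper_force: 0.0
```

```bash
python3 - <<'E'
from h import *
s=state();print(s['ee_pos'],s['ee_rot'])
C=cam('wrist'); c,R,t=C; print(-R.T@t,R[2],c['fx'],c['cx'],c['cy'])
im=grab_frame('wrist');cv2.imwrite('pics/w1.png',im)
E
```

```text
[430.06348711  48.05744692 201.36395872] [1.79993621e+02 2.31223463e-02 5.12377554e+01]
[481.69696679 115.17763958 371.85438256] [-0.18588973 -0.23175369 -0.95484828] 313.29232645470813 253.08887297988346 196.71406959708963
```

View pics/w1.png

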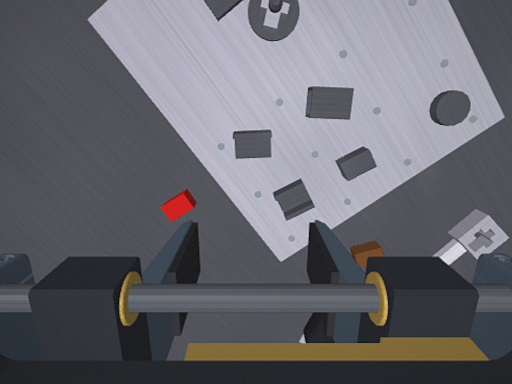

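The wrist view shows angle (253,144), channel (294,199), bar (356,163), tube (330,102), slug (450,107) and the shaft (273,10). The red and brown decoys lie off the plate.

```bash
cat >> h.py <<'E'
def rects(im,C,n,pts,thr=125):
    g=cv2.GaussianBlur(im,(3,3),0).max(2)
    cs,_=cv2.findContours(((g<thr)*255).astype(np.uint8),cv2.RETR_LIST,2)
    for k,((u,v),z) in pts.items():
        for c in cs:
            if 50<cv2.contourArea(c)<4000 and cv2.pointPolygonTest(c,(u,v),False)>=0:
                w=np.array([ray(n,*p,z,C)[:2] for p in c[:,0].astype(float)],np.float32)
                r=cv2.minAreaRect(w); print(k,np.round(r[0],1),np.round(r[1],1),round(r[2],1))
E
python3 - <<'E'
from h import *
rects(cv2.imread('pics/w1.png'),cam('wrist'),'wrist',{'angle':((253,144),24),'chan':((294,205),36),'bar':((356,163),36),'tube':((330,102),42),'slug':((450,107),32)},140)
E
```

```text
angle [450.8  78.2] [30.4 41.8] 53.6
chan [448.6   2.2] [37.8 35.9] 78.9
bar [526.1  -6.8] [28.1 36.9] 80.9
tube [538.2  63.9] [30.4 45.5] 48.8
slug [635.  -20.7] [35.1 42.1] 51.2
```

>>> move_arm:
  motion:
    - [65,[0.4,0.6,-0.8],[0,0,0.3]]
    - [65,[0.44,0.6,-1],[0,0,0.3]]
    - [65,[0,0,-1],[0,0,0]]
    - [65,[0,0,-1],[0,0,0]]
    - [65,[0,0,-1],[0,0,0]]
    - [65,[0,0,-1],[0,0,0]]
    - [65,[0,0,-0.8],[0,0,0]]
    - [65,[0,0,-0.5],[0,0,0]]
    - [30,[0,0,0],[0,0,0]]
    - [30,[0,0,0],[0,0,0]]
    - [30,[0,0,0],[0,0,0]]
    - [30,[0,0,0],[0,0,0]]
    - [30,[0,0,0],[0,0,0]]
    - [30,[0,0,0],[0,0,0]]
    - [30,[0,0,0],[0,0,0]]
  grip_force: 35

```text
time_s: 3.65
ee_pos: [451.2, 77.2, 24.6]
ee_rot: [179.9, -0.0, 53.5]
force: [-1.0, -2.1, 4.7]
gripper_width: 39.7
gripper_force: 35.0
```

>>> move_arm:
  motion:
    - [30,[0,0,1],[0,0,0]]
    - [30,[0,0,1],[0,0,0]]
    - [30,[0,0,1],[0,0,0]]
    - [30,[0.2,-1,1],[0,0,0.5]]
    - [30,[0.2,-1,1],[0,0,0.5]]
    - [30,[0.2,-1,0],[0,0,0.5]]
    - [30,[0.2,-1,0],[0,0,0.5]]
    - [30,[0.2,-1,0],[0,0,0.5]]
    - [30,[0.2,-1,0],[0,0,0.5]]
    - [30,[0.2,-1,0],[0,0,0.5]]
    - [30,[0.2,-1,0],[0,0,0.5]]
    - [30,[0.2,-1,0],[0,0,0.5]]
    - [30,[0.2,-1,0],[0,0,0.5]]
    - [30,[0.2,-1,0],[0,0,0.5]]
    - [30,[0.2,-1,0],[0,0,0.5]]
    - [30,[0.2,-1,0],[0,0,0.5]]
    - [30,[0.2,-1,0],[0,0,0.5]]
    - [30,[0.2,-1,0],[0,0,0.5]]
    - [30,[0.2,-1,0],[0,0,0.5]]
    - [30,[0.2,-1,0],[0,0,0.4]]

```text
time_s: 5.32
ee_pos: [535.9, -348.5, 148.7]
ee_rot: [-180.0, -0.0, 87.2]
force: [1.3, -0.2, 0.2]
gripper_width: 39.3
gripper_force: 35.0
```

>>> move_arm:
  motion:
    - [30,[0.1,-0.9,-0.8],[0,0,0]]
    - [30,[0,-0.4,-1],[0,0,0]]
    - [30,[0,0,-1],[0,0,0]]
    - [30,[0,0,-1],[0,0,0]]
    - [30,[0,0,-0.3],[0,0,0]]
    - [55,[0,0,0],[0,0,0]]
    - [55,[0,0,0],[0,0,0]]
    - [55,[0,0,0],[0,0,0]]
    - [55,[0,0,1],[0,0,0]]
    - [55,[0,0,1],[0,0,0]]
    - [55,[0,0,1],[0,0,0]]

```text
time_s: 6.23
ee_pos: [539.1, -380.3, 124.4]
ee_rot: [179.9, 0.1, 87.1]
force: [0.8, -0.5, -0.4]
gripper_width: 54.5
gripper_force: 0.0
```

```bash
python3 - <<'E'
from h import *
a=grab_frame('wrist');b=grab_frame('top')
cv2.imwrite('pics/b1.png',np.hstack([cv2.resize(a,(400,300)),cv2.resize(b,(400,300))])); cv2.imwrite('pics/top1.png',b)
rects(b,cam('top'),'top',{'slug':((273,161),34),'tube':((239,197),50),'bar':((266,202),42),'chan':((262,233),40)})
E
```

```text
slug [637.9 -22. ] [24.4 22.4] 45.8
tube [539.2  62.1] [23.5 29.1] 51.0
chan [4.499e+02 3.000e-01] [20.6 24.4] 80.0
```

View pics/b1.png

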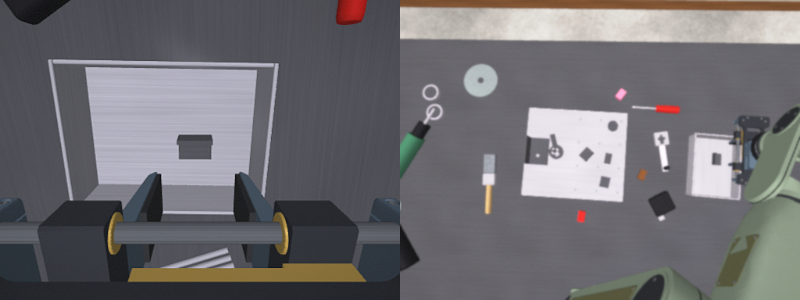

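The angle stub is in the bin, and the others haven't moved. I'll check the bin rim, then go for the channel.

```bash
python3 - <<'E'
from h import *
C=cam('wrist');k=1.28
for u,v,z in ((50,62,70),(277,66,70),(71,200,70),(86,67,2),(257,70,2),(194,147,15)): print(ray('wrist',u*k,v*k,z,C).round(0))
print(state()['ee_pos'])
E
```

```text
[ 418. -278.   70.]
[ 616. -291.   70.]
[ 408. -412.   70.]
[ 420. -280.    2.]
[ 615. -293.    2.]
[ 537. -377.   15.]
[ 541.75922012 -382.22777553  128.89052905]
```

>>> move_arm:
  motion:
    - [60,[0,0.5,1],[0,0,0]]
    - [60,[-0.2,1,0.2],[0,0,0]]
    - [60,[-0.2,1,0],[0,0,0]]
    - [60,[-0.2,1,0],[0,0,0]]
    - [60,[-0.25,1,0],[0,0,0]]
    - [60,[-0.25,1,0],[0,0,0]]
    - [60,[-0.25,1,0],[0,0,0]]
    - [60,[-0.25,1,0],[0,0,0]]
    - [60,[-0.25,1,0],[0,0,0]]
    - [60,[-0.25,1,0],[0,0,0]]
    - [60,[-0.25,1,0],[0,0,0]]
    - [60,[-0.25,1,0],[0,0,0]]
    - [60,[-0.25,1,0],[0,0,0]]
    - [60,[-0.25,1,0],[0,0,-0.3]]
    - [60,[-0.25,1,0],[0,0,-0.3]]
    - [60,[-0.25,0.8,0],[0,0,-0.4]]
    - [60,[0,0,0],[0,0,-0.4]]
    - [60,[0,0,0],[0,0,-0.4]]

```text
time_s: 7.83
ee_pos: [448.4, 3.6, 152.6]
ee_rot: [179.9, -0.0, 80.0]
force: [-1.2, 0.6, 0.3]
gripper_width: 60.3
gripper_force: 0.0
```

>>> move_arm:
  motion:
    - [60,[0.03,-0.08,-1],[0,0,0]]
    - [60,[0,0,-1],[0,0,0]]
    - [60,[0,0,-1],[0,0,0]]
    - [60,[0,0,-1],[0,0,0]]
    - [60,[0,0,-0.7],[0,0,0]]
    - [60,[0,0,-0.45],[0,0,0]]
    - [60,[0,0,0],[0,0,0]]
    - [25,[0,0,0],[0,0,0]]
    - [25,[0,0,0],[0,0,0]]
    - [25,[0,0,0],[0,0,0]]
    - [25,[0,0,0],[0,0,0]]
    - [25,[0,0,0],[0,0,0]]
    - [25,[0,0,0],[0,0,0]]
    - [25,[0,0,0],[0,0,0]]

```text
time_s: 9.0
ee_pos: [450.0, 0.4, 23.7]
ee_rot: [179.9, -0.0, 79.9]
force: [-0.9, 0.3, 6.2]
gripper_width: 36.0
gripper_force: 35.0
```

>>> move_arm:
  motion:
    - [25,[0,0,1],[0,0,0]]
    - [25,[0,0,1],[0,0,0]]
    - [25,[0,-0.6,1],[0,0,0]]
    - [25,[0.1,-1,1],[0,0,0.5]]
    - [25,[0.1,-1,0.5],[0,0,0.5]]
    - [25,[0.1,-1,0],[0,0,0.5]]
    - [25,[0.1,-1,0],[0,0,0.3]]
    - [25,[0.1,-1,0],[0,0,0]]
    - [25,[0.1,-1,0],[0,0,0]]
    - [25,[0.1,-1,0],[0,0,0]]
    - [25,[0.1,-1,0],[0,0,0]]
    - [25,[0.1,-1,0],[0,0,0]]
    - [25,[0.1,-1,0],[0,0,0]]
    - [25,[0.1,-1,0],[0,0,0]]
    - [25,[0,-1,0],[0,0,0]]
    - [25,[0,-1,0],[0,0,0]]
    - [25,[0,-1,0],[0,0,0]]
    - [25,[0,-1,-0.8],[0,0,0]]
    - [25,[0,0,-1],[0,0,0]]
    - [25,[0,0,-1],[0,0,0]]

```text
time_s: 10.67
ee_pos: [476.6, -391.4, 64.6]
ee_rot: [179.9, 0.1, 87.0]
force: [-0.6, 0.3, -0.9]
gripper_width: 35.6
gripper_force: 35.0
```

>>> move_arm:
  motion:
    - [25,[0,0,-0.6],[0,0,0]]
    - [25,[0,0,0],[0,0,0]]
    - [52,[0,0,0],[0,0,0]]
    - [52,[0,0,0],[0,0,0]]
    - [52,[0,0,0],[0,0,0]]
    - [52,[0,0,1],[0,0,0]]
    - [52,[0,0,1],[0,0,0]]
    - [52,[0,0,1],[0,0,0]]

```text
time_s: 11.33
ee_pos: [477.0, -389.7, 127.5]
ee_rot: [179.9, 0.1, 87.1]
force: [-0.4, -0.3, 0.8]
gripper_width: 52.3
gripper_force: 0.0
```

```bash
python3 - <<'E'
from h import *
s=state();print(s['ee_pos'],s['ee_rot'],s['gripper_width'])
b=grab_frame('top');cv2.imwrite('pics/top2.png',b); cv2.imwrite('pics/w2.png',grab_frame('wrist'))
rects(b,cam('top'),'top',{'slug':((273,161),34),'tube':((239,197),50),'bar':((266,203),42),'bar2':((268,200),42)})
E
```

```text
[ 477.01853458 -389.72989256  127.48854873] [1.79916273e+02 6.17115309e-02 8.71279185e+01] 52.32491432474519
slug [637.9 -22. ] [24.4 22.4] 45.8
tube [539.1  62. ] [23.2 29.1] 51.0
```

>>> move_arm:
  motion:
    - [58,[0,0.3,1],[0,0,0]]
    - [58,[0.1,1,0.2],[0,0,0]]
    - [58,[0.1,1,0],[0,0,0]]
    - [58,[0.1,1,0],[0,0,0]]
    - [58,[0.1,1,0],[0,0,0]]
    - [58,[0.1,1,0],[0,0,0]]
    - [58,[0.1,1,0],[0,0,0]]
    - [58,[0.1,1,0],[0,0,0]]
    - [58,[0.1,1,0],[0,0,0]]
    - [58,[0.1,1,0],[0,0,0]]
    - [58,[0.2,1,0],[0,0,0]]
    - [58,[0.2,1,0],[0,0,-0.3]]
    - [58,[0.2,1,0],[0,0,-0.4]]
    - [58,[0.2,1,0],[0,0,-0.4]]
    - [58,[0.26,1,0],[0,0,-0.4]]
    - [58,[0,1,0],[0,0,0]]
    - [58,[0,0,0],[0,0,0]]
    - [58,[0,0,0],[0,0,0]]

```text
time_s: 12.93
ee_pos: [525.7, -6.2, 155.7]
ee_rot: [179.9, 0.0, 81.3]
force: [-0.4, 0.2, 1.0]
gripper_width: 57.9
gripper_force: 0.0
```

```bash
python3 - <<'E'
from h import *
b=grab_frame('top');cv2.imwrite('pics/top3.png',b); a=grab_frame('wrist')
cv2.imwrite('pics/w3.png',a)
print(state()['ee_pos'],proj('wrist',(526,-7,42)),proj('wrist',(538,63,50)))
cv2.imwrite('pics/v3.png',np.hstack([cv2.resize(a,(400,300)),cv2.resize(cv2.imread('pics/w2.png'),(400,300))]))
E
```

```text
[525.66687421  -7.57326908 155.57891509] (np.float64(254.7971579896574), np.float64(193.19703888331063)) (np.float64(256.21937403698047), np.float64(116.25518062441503))
```

View pics/v3.png

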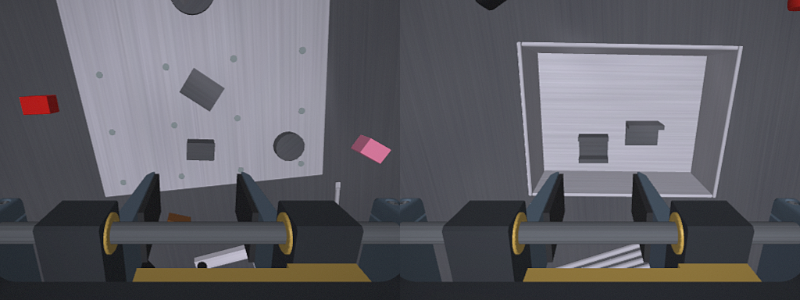

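Bar confirmed at about (200,150) in the left view. The bin (right view) holds the angle and the channel. Now I'll grasp the bar.

>>> move_arm:
  motion:
    - [58,[0,0,-1],[0,0,0]]
    - [58,[0,0,-1],[0,0,0]]
    - [58,[0,0,-1],[0,0,0]]
    - [58,[0,0,-1],[0,0,0]]
    - [58,[0,0,-0.8],[0,0,0]]
    - [58,[0,0,-0.45],[0,0,0]]
    - [58,[0,0,0],[0,0,0]]
    - [22,[0,0,0],[0,0,0]]
    - [22,[0,0,0],[0,0,0]]
    - [22,[0,0,0],[0,0,0]]
    - [22,[0,0,0],[0,0,0]]
    - [22,[0,0,0],[0,0,0]]
    - [22,[0,0,0],[0,0,0]]
    - [22,[0,0,0],[0,0,0]]

```text
time_s: 14.2
ee_pos: [526.7, -7.3, 25.0]
ee_rot: [179.8, 0.0, 81.1]
force: [-0.2, -0.7, 7.2]
gripper_width: 33.6
gripper_force: 35.0
```

>>> move_arm:
  motion:
    - [22,[0,0,1],[0,0,0]]
    - [22,[0,0,1],[0,0,0]]
    - [22,[0,-0.5,1],[0,0,0]]
    - [22,[-0.2,-1,1],[0,0,0.4]]
    - [22,[-0.2,-1,0.5],[0,0,0.4]]
    - [22,[-0.2,-1,0],[0,0,0.4]]
    - [22,[-0.2,-1,0],[0,0,0.2]]
    - [22,[-0.2,-1,0],[0,0,0]]
    - [22,[-0.2,-1,0],[0,0,0]]
    - [22,[-0.2,-1,0],[0,0,0]]
    - [22,[-0.2,-1,0],[0,0,0]]
    - [22,[-0.2,-1,0],[0,0,0]]
    - [22,[-0.2,-1,0],[0,0,0]]
    - [22,[0,-1,0],[0,0,0]]
    - [22,[0,-1,0],[0,0,0]]
    - [22,[0,-0.3,-1],[0,0,0]]
    - [22,[0,0,-1],[0,0,0]]
    - [22,[0,0,-1],[0,0,0]]
    - [22,[0,0,-0.5],[0,0,0]]
    - [22,[0,0,0],[0,0,0]]

```text
time_s: 15.87
ee_pos: [473.0, -325.2, 45.3]
ee_rot: [-179.6, -0.3, 86.7]
force: [0.1, -0.3, -1.3]
gripper_width: 33.6
gripper_force: 35.0
```

>>> move_arm:
  motion:
    - [52,[0,0,0],[0,0,0]]
    - [52,[0,0,0],[0,0,0]]
    - [52,[0,0,0],[0,0,0]]
    - [52,[0,0,1],[0,0,0]]
    - [52,[0,0,1],[0,0,0]]
    - [52,[0,0,1],[0,0,0]]
    - [52,[0,0,1],[0,0,0]]

```text
time_s: 16.45
ee_pos: [476.0, -327.2, 151.6]
ee_rot: [179.9, 0.1, 86.7]
force: [-0.2, -1.5, -1.2]
gripper_width: 52.2
gripper_force: 0.0
```

```bash
python3 - <<'E'
from h import *
s=state();print(s['ee_pos'],s['ee_rot'],s['gripper_width'])
b=grab_frame('top');cv2.imwrite('pics/top4.png',b); cv2.imwrite('pics/w4.png',grab_frame('wrist'))
rects(b,cam('top'),'top',{'slug':((273,161),34),'tube':((239,197),50)})
E
```

```text
[ 476.03351576 -327.23777111  151.64124885] [1.79874809e+02 7.41894413e-02 8.67242896e+01] 52.227979189960735
slug [635.9 -22.6] [24. 21.] 1.1
tube [538.4  61.9] [20.1 28.9] 46.6
```

>>> move_arm:
  motion:
    - [64,[0.2,1,0],[0,0,-0.6]]
    - [64,[0.2,1,0],[0,0,-0.6]]
    - [64,[0.2,1,0],[0,0,-0.6]]
    - [64,[0.2,1,0],[0,0,-0.6]]
    - [64,[0.2,1,0],[0,0,-0.6]]
    - [64,[0.2,1,0],[0,0,-0.6]]
    - [64,[0.2,1,0],[0,0,-0.6]]
    - [64,[0.2,1,0],[0,0,-0.6]]
    - [64,[0.2,1,0],[0,0,-0.6]]
    - [64,[0.2,1,0],[0,0,-0.6]]
    - [64,[0.2,1,0],[0,0,-0.6]]
    - [64,[0.2,1,0],[0,0,-0.6]]
    - [64,[0.1,1,0],[0,0,-0.6]]
    - [64,[0,1,0],[0,0,-0.6]]
    - [64,[0,1,0],[0,0,-0.6]]
    - [64,[0,0.6,0],[0,0,-0.4]]
    - [64,[0,0,0],[0,0,0]]
    - [64,[0,0,0],[0,0,0]]

```text
time_s: 18.05
ee_pos: [538.0, 63.3, 149.0]
ee_rot: [180.0, 0.0, 49.3]
force: [-0.3, 0.3, -0.1]
gripper_width: 64.1
gripper_force: 0.0
```

```bash
python3 - <<'E'
from h import *
s=state();print(s['ee_pos'],s['ee_rot'])
C=cam('wrist');a=grab_frame('wrist');cv2.imwrite('pics/w5.png',a)
print(proj('wrist',(538,62.5,45),C))
u,v=proj('wrist',(538,62.5,48),C); us,vs=proj('wrist',(635,-21,34),C)
rects(a,C,'wrist',{'tube':((u,v),45),'slug':((us,vs),32)},140)
E
```

```text
[538.00505171  63.34894241 149.042986  ] [1.79969078e+02 8.86370378e-03 4.92551497e+01]
(np.float64(255.49442785630433), np.float64(196.5435184019047))
tube [541.   65.8] [37.1 41.5] 49.2
slug [637.7 -19.3] [36.6 41.9] 10.4
```

>>> move_arm:
  motion:
    - [64,[0,0,-1],[0,0,0]]
    - [64,[0,0,-1],[0,0,0]]
    - [64,[0,0,-1],[0,0,0]]
    - [64,[0,0,-0.9],[0,0,0]]
    - [64,[0,0,-0.7],[0,0,0]]
    - [64,[0,0,-0.35],[0,0,0]]
    - [64,[0,0,0],[0,0,0]]
    - [28,[0,0,0],[0,0,0]]
    - [28,[0,0,0],[0,0,0]]
    - [28,[0,0,0],[0,0,0]]
    - [28,[0,0,0],[0,0,0]]
    - [28,[0,0,0],[0,0,0]]
    - [28,[0,0,0],[0,0,0]]
    - [28,[0,0,0],[0,0,0]]

```text
time_s: 19.27
ee_pos: [539.1, 62.9, 26.4]
ee_rot: [179.9, -0.1, 49.1]
force: [-0.6, -0.8, 5.5]
gripper_width: 39.3
gripper_force: 35.0
```

>>> move_arm:
  motion:
    - [28,[0,0,1],[0,0,0]]
    - [28,[0,0,1],[0,0,0]]
    - [28,[0,-0.7,1],[0,0,0.6]]
    - [28,[0,-1,1],[0,0,0.6]]
    - [28,[0,-1,0.5],[0,0,0.6]]
    - [28,[0,-1,0],[0,0,0.6]]
    - [28,[0,-1,0],[0,0,0.6]]
    - [28,[0.1,-1,0],[0,0,0.6]]
    - [28,[0.1,-1,0],[0,0,0.6]]
    - [28,[0.1,-1,0],[0,0,0.6]]
    - [28,[0.1,-1,0],[0,0,0.6]]
    - [28,[0.1,-1,0],[0,0,0.6]]
    - [28,[0.1,-1,0],[0,0,0.6]]
    - [28,[0.1,-1,0],[0,0,0.6]]
    - [28,[0,-1,0],[0,0,0.6]]
    - [28,[0,-1,0],[0,0,0.6]]
    - [28,[0,-1,0],[0,0,0.4]]
    - [28,[0,-1,-0.5],[0,0,0]]
    - [28,[0,0,-1],[0,0,0]]
    - [28,[0,0,-1],[0,0,0]]

```text
time_s: 20.93
ee_pos: [556.0, -331.4, 75.0]
ee_rot: [179.9, 0.1, 84.2]
force: [-0.2, 1.3, -0.2]
gripper_width: 39.5
gripper_force: 35.0
```

>>> move_arm:
  motion:
    - [28,[0,0,-0.8],[0,0,0]]
    - [28,[0,0,0],[0,0,0]]
    - [55,[0,0,0],[0,0,0]]
    - [55,[0,0,0],[0,0,0]]
    - [55,[0,0,0],[0,0,0]]
    - [55,[0,0,1],[0,0,0]]
    - [55,[0,0,1],[0,0,0]]
    - [55,[0,0,1],[0,0,0]]
    - [55,[0,0,1],[0,0,0]]

```text
time_s: 21.68
ee_pos: [556.2, -329.7, 158.3]
ee_rot: [179.8, 0.1, 84.3]
force: [-0.1, -0.2, 0.1]
gripper_width: 55.1
gripper_force: 0.0
```

```bash
python3 - <<'E'
from h import *
s=state();print(s['ee_pos'],s['ee_rot'],s['gripper_width'])
b=grab_frame('top');cv2.imwrite('pics/top5.png',b); cv2.imwrite('pics/w6.png',grab_frame('wrist'))
rects(b,cam('top'),'top',{'slug':((273,161),34)})
E
```

```text
[ 556.19226525 -329.73613977  158.27680462] [1.79841601e+02 7.21544135e-02 8.43293632e+01] 55.06862640100508
slug [635.9 -22.6] [24. 21.] 1.1
```

>>> move_arm:
  motion:
    - [62,[0.25,1,0],[0,0,0]]
    - [62,[0.25,1,0],[0,0,0]]
    - [62,[0.25,1,0],[0,0,0]]
    - [62,[0.25,1,0],[0,0,0]]
    - [62,[0.25,1,0],[0,0,0]]
    - [62,[0.25,1,0],[0,0,0]]
    - [62,[0.25,1,0],[0,0,0]]
    - [62,[0.25,1,0],[0,0,0]]
    - [62,[0.25,1,0],[0,0,0]]
    - [62,[0.25,1,0],[0,0,0]]
    - [62,[0.25,1,-0.5],[0,0,0]]
    - [62,[0.25,1,-0.5],[0,0,0]]
    - [62,[0.2,0.36,-1],[0,0,0]]
    - [62,[0,0,-1],[0,0,0]]
    - [62,[0,0,0],[0,0,0]]
    - [62,[0,0,0],[0,0,0]]

```text
time_s: 23.12
ee_pos: [634.9, -20.4, 79.7]
ee_rot: [-179.9, 0.0, 84.3]
force: [-0.1, -0.3, 0.5]
gripper_width: 62.0
gripper_force: 0.0
```

```bash
python3 - <<'E'
from h import *
s=state();print(s['ee_pos'],s['ee_rot'])
C=cam('wrist');a=grab_frame('wrist');cv2.imwrite('pics/w7.png',a)
us,vs=proj('wrist',(636,-21,34),C);print(us,vs)
rects(a,C,'wrist',{'slug':((us,vs),32)},140)
E
```

```text
[634.90800734 -20.37691149  79.71778168] [-1.79872435e+02  1.37145487e-02  8.43470472e+01]
256.72061137530903 220.96576378268318
slug [638.2 -20.5] [39.1 35.3] 84.4
```

>>> move_arm:
  motion:
    - [62,[0.08,0,-1],[0,0,0]]
    - [62,[0,0,-0.8],[0,0,0]]
    - [62,[0,0,-0.5],[0,0,0]]
    - [62,[0,0,0],[0,0,0]]
    - [25,[0,0,0],[0,0,0]]
    - [25,[0,0,0],[0,0,0]]
    - [25,[0,0,0],[0,0,0]]
    - [25,[0,0,0],[0,0,0]]
    - [25,[0,0,0],[0,0,0]]
    - [25,[0,0,0],[0,0,0]]
    - [25,[0,0,0],[0,0,0]]

```text
time_s: 24.08
ee_pos: [638.7, -20.8, 24.2]
ee_rot: [179.8, 0.0, 84.3]
force: [-0.8, -0.3, 5.6]
gripper_width: 34.8
gripper_force: 35.0
```

>>> move_arm:
  motion:
    - [25,[0,0,1],[0,0,0]]
    - [25,[0,0,1],[0,0,0]]
    - [25,[0,-0.2,1],[0,0,0]]
    - [25,[-0.3,-1,1],[0,0,0]]
    - [25,[-0.4,-1,1],[0,0,0]]
    - [25,[-0.4,-1,0],[0,0,0]]
    - [25,[-0.4,-1,0],[0,0,0]]
    - [25,[-0.4,-1,0],[0,0,0]]
    - [25,[-0.4,-1,0],[0,0,0]]
    - [25,[-0.4,-1,0],[0,0,0]]
    - [25,[-0.4,-1,0],[0,0,0]]
    - [25,[-0.4,-1,0],[0,0,0]]
    - [25,[-0.4,-1,0],[0,0,0]]
    - [25,[-0.4,-1,0],[0,0,0]]
    - [25,[-0.4,-1,0],[0,0,0]]
    - [25,[-0.2,-1,0],[0,0,0]]
    - [25,[0,0,-1],[0,0,0]]
    - [25,[0,0,-1],[0,0,0]]
    - [25,[0,0,-1],[0,0,0]]
    - [25,[0,0,0],[0,0,0]]

```text
time_s: 25.75
ee_pos: [511.6, -348.4, 67.4]
ee_rot: [-179.4, -0.3, 84.3]
force: [-0.4, 0.1, -2.1]
gripper_width: 34.6
gripper_force: 35.0
```

>>> move_arm:
  motion:
    - [50,[0,0,0],[0,0,0]]
    - [50,[0,0,0],[0,0,0]]
    - [50,[0,0,0],[0,0,0]]
    - [50,[0,0,1],[0,0,0]]
    - [50,[0,0,1],[0,0,0]]
    - [50,[0,0,1],[0,0,0]]
    - [50,[0,0,1],[0,0,0]]
    - [50,[0,0,0],[0,0,0]]

```text
time_s: 26.42
ee_pos: [518.4, -352.6, 180.7]
ee_rot: [179.3, 0.4, 84.3]
force: [1.3, 0.3, 1.1]
gripper_width: 50.3
gripper_force: 0.0
```

```bash
python3 - <<'E'
from h import *
s=state();print(s['ee_pos'],s['ee_rot'],s['gripper_width'])
b=grab_frame('top');a=grab_frame('wrist');cv2.imwrite('pics/top8.png',b); cv2.imwrite('pics/w8.png',a)
cv2.imwrite('pics/v8.png',np.hstack([cv2.resize(a,(400,300)),cv2.resize(b,(400,300))]))
E
```

```text
[ 518.39490424 -352.62211947  180.67837714] [179.28397851   0.400484    84.3306719 ] 50.319169954636784
```

View pics/v8.png

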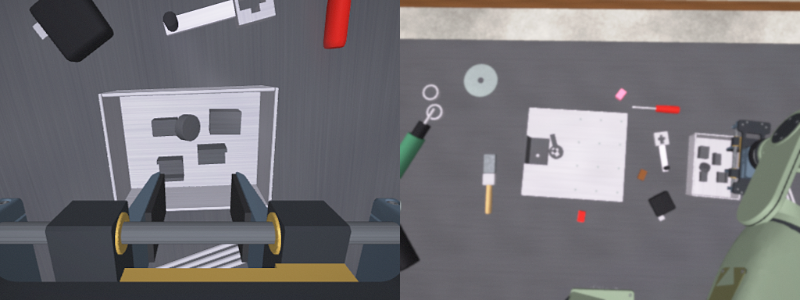

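All five offcuts are in the bin and the plate is clear. The lever is at (215,15) in the wrist view. Next I'll look at the lever closely, then the shaft.

>>> move_arm:
  motion:
    - [80,[0.3,1,0.2],[0,0,0]]
    - [80,[0.3,1,0.2],[0,0,0]]
    - [80,[0.3,1,0.2],[0,0,0]]
    - [80,[0.3,1,0.2],[0,0,0]]
    - [80,[0.3,0.8,0],[0,0,0]]
    - [80,[0.3,0.4,0],[0,0,0]]
    - [80,[0,0,0],[0,0,0]]
    - [80,[0,0,0],[0,0,0]]
    - [80,[0,0,0],[0,0,0]]

```text
time_s: 27.27
ee_pos: [559.7, -221.5, 192.2]
ee_rot: [-179.9, 0.0, 84.3]
force: [-0.1, -0.5, -0.1]
gripper_width: 80.1
gripper_force: 0.0
```

```bash
python3 - <<'E'
from h import *
import json
s=state();print(s['ee_pos'],s['ee_rot'])
c=camera_info('wrist');a=grab_frame('wrist');cv2.imwrite('pics/lev.png',a)
json.dump({k:np.array(c[k]).tolist() for k in ('fx','fy','cx','cy','rvec','tvec')},open('lev.json','w'))
cv2.imwrite('pics/levb.png',cv2.resize(a[:240,100:420],(800,600),interpolation=cv2.INTER_CUBIC))
E
```

```text
[ 559.74095352 -221.52715127  192.19104969] [-1.79941946e+02  2.63333118e-02  8.42884090e+01]
```

View pics/levb.png

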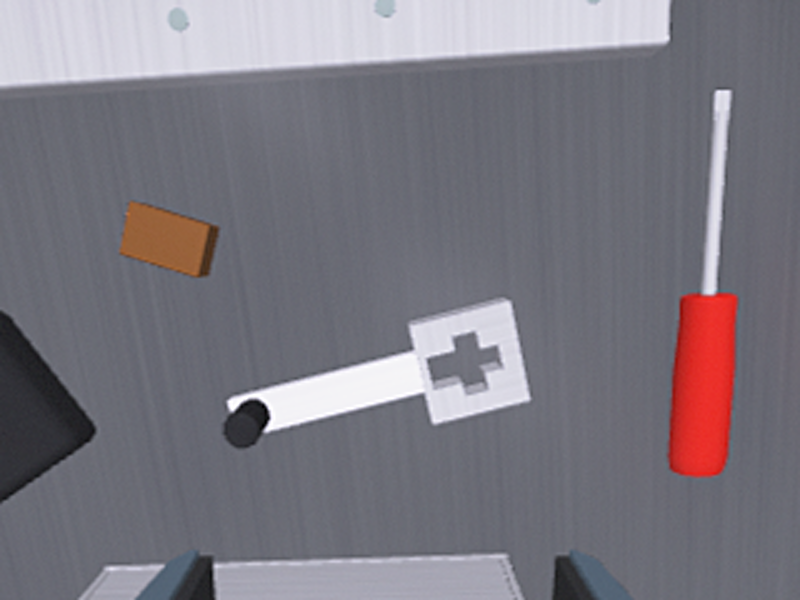

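>>> move_arm:
  motion:
    - [80,[0,1,0],[0,0,0]]
    - [80,[0,1,0],[0,0,0]]
    - [80,[0,1,0],[0,0,0]]
    - [80,[0,1,0],[0,0,0]]
    - [80,[0,1,0],[0,0,0]]
    - [80,[0,1,0],[0,0,0]]
    - [80,[0,1,0],[0,0,0]]
    - [80,[0,1,0],[0,0,0]]
    - [80,[0,1,0],[0,0,0]]
    - [80,[0,1,0],[0,0,0]]
    - [80,[0,1,0],[0,0,0]]
    - [80,[-0.2,1,0],[0,0,0]]
    - [80,[-0.2,1,0],[0,0,0]]
    - [80,[0,0,0],[0,0,0]]
    - [80,[0,0,0],[0,0,0]]
    - [80,[0,0,0],[0,0,0]]

```text
time_s: 28.65
ee_pos: [550.4, 103.2, 192.6]
ee_rot: [180.0, 0.0, 84.3]
force: [-0.5, -0.3, 0.1]
gripper_width: 80.0
gripper_force: 0.0
```

```bash
python3 - <<'E'
from h import *
import json
s=state();print(s['ee_pos'],s['ee_rot'])
c=camera_info('wrist');a=grab_frame('wrist');cv2.imwrite('pics/sh.png',a)
json.dump({k:np.array(c[k]).tolist() for k in ('fx','fy','cx','cy','rvec','tvec')},open('sh.json','w'))
cv2.imwrite('pics/shb.png',cv2.resize(a[40:220,136:376],(800,600),interpolation=cv2.INTER_CUBIC))
E
```

```text
[550.40492199 103.17334379 192.6279569 ] [1.79992318e+02 4.55780377e-02 8.42695570e+01]
```

View pics/shb.png

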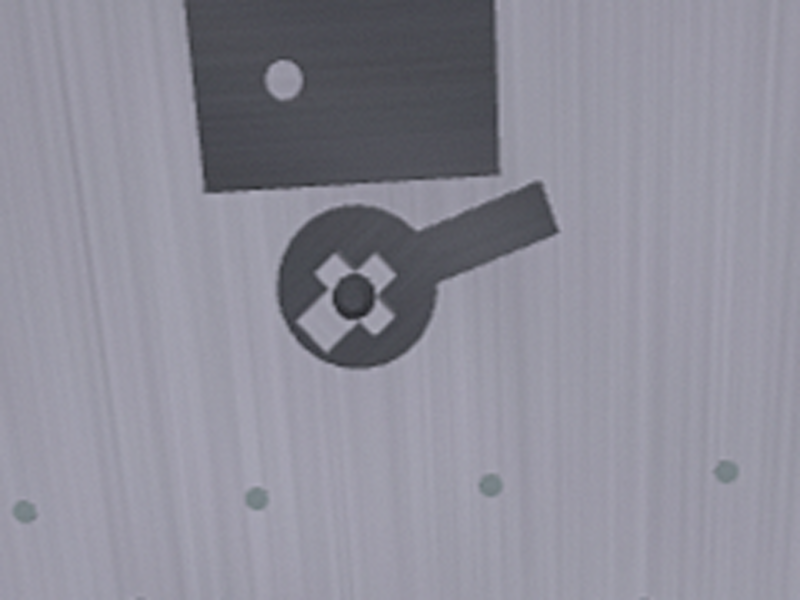

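The lever crop shows the boss corners at (409,322), (511,299), (530,400) and (433,424), with the post top near (239,428). In the shaft crop the spline centre is at (355,293), and the big tooth points to (310,337).

```bash
cat >> h.py <<'E'
import json
def ld(f):
    c=json.load(open(f)); return c,cv2.Rodrigues(np.array(c['rvec']))[0],np.array(c['tvec']).ravel()
def deg(d): return np.degrees(np.arctan2(d[1],d[0])).round(1)
E
python3 - <<'E'
from h import *
C=ld('lev.json'); f=lambda u,v,z:ray('',100+(u+.5)/2.5-.5,(v+.5)/2.5-.5,z,C)[:2]
k=np.array([f(*p,22) for p in ((409,324),(511,300),(530,400),(433,424))]); print('boss',k.round(1).tolist(),k.mean(0).round(1))
print('side dirs',deg(k[0]-k[1]),deg(k[3]-k[2]),deg(k[3]-k[0])+90,deg(k[2]-k[1])+90,[np.linalg.norm(k[i]-k[i-1]).round(1) for i in range(4)])
post=f(239,430,45); h=f(470.5,362,22); print('hole',h.round(1),'post',post.round(1),deg(post-h),np.linalg.norm(post-h))
C=ld('sh.json'); f=lambda u,v,z:ray('',136+(u+.5)/3.3333-.5,40+(v+.5)/3.3333-.5,z,C)[:2]
print('flange',f(357,286,45).round(1)); c=f(355,293,66); print('spline',c.round(1))
b,s,l,r=f(310,337.5,66),f(386,262,66),f(324,262,66),f(386,324,66)
print('tooth',deg(b-s),deg(l-r)+90,deg(r-l)+90,np.linalg.norm(b-s),np.linalg.norm(l-r)); print('nose',f(355,288,75).round(1),'finger',deg(f(548,207,33)-f(357,286,45)))
E
```

```text
boss [[574.5, -167.8], [618.4, -162.2], [624.5, -205.8], [581.2, -212.2]] [ 599.6 -187. ]
side dirs -172.7 -171.5 8.5 8.0 [np.float64(44.9), np.float64(44.2), np.float64(44.0), np.float64(43.8)]
hole [ 599.6 -186.6] post [ 500.  -201.6] -171.4 100.69107016064865
flange [544.9 164.7]
spline [545.  164.4]
tooth -141.8 219.5 39.5 29.84104498963136 24.079333339335843
nose [545.5 166.5] finger 15.5
```

>>> move_arm:
  motion:
    - [70,[0.1,-0.6,0],[0,0,-1]]
    - [70,[0.1,-0.6,0],[0,0,-1]]
    - [70,[0.1,-0.6,0],[0,0,-1]]
    - [70,[0.1,-0.6,0],[0,0,-1]]
    - [70,[0.1,-0.6,0],[0,0,-1]]
    - [70,[0.1,-0.6,0],[0,0,-1]]
    - [70,[0.1,-0.6,0],[0,0,-1]]
    - [70,[0.1,-0.6,0],[0,0,-1]]
    - [70,[0.1,-0.6,0],[0,0,-1]]
    - [70,[0.1,-0.6,0],[0,0,-1]]
    - [70,[0.1,-0.6,0],[0,0,-1]]
    - [70,[0.1,-0.6,0],[0,0,-1]]
    - [70,[0.1,-0.6,0],[0,0,-1]]
    - [70,[0.1,-0.6,0],[0,0,-1]]
    - [70,[0.1,-0.6,-0.5],[0,0,-1]]
    - [70,[0.1,-0.6,-1],[0,0,-1]]
    - [70,[0.1,-0.6,-1],[0,0,-1]]
    - [70,[0.1,-0.6,-1],[0,0,-1]]
    - [70,[0.17,-0.8,0],[0,0,-0.95]]
    - [70,[0,0,0],[0,0,0]]

```text
time_s: 30.37
ee_pos: [598.6, -190.1, 103.1]
ee_rot: [180.0, 0.2, 8.2]
force: [0.4, 0.4, 0.2]
gripper_width: 69.9
gripper_force: 0.0
```

>>> move_arm:
  motion:
    - [70,[0,0,-1],[0,0,0]]
    - [70,[0,0,-1],[0,0,0]]
    - [70,[0,0,0],[0,0,0]]
    - [70,[0,0,0],[0,0,0]]

```text
time_s: 30.7
ee_pos: [598.6, -186.0, 54.8]
ee_rot: [-179.9, 0.1, 8.5]
force: [0.8, -0.6, -0.2]
gripper_width: 70.1
gripper_force: 0.0
```

>>> move_arm:
  motion:
    - [70,[0.04,-0.04,-0.9],[0,0,0]]
    - [70,[0,0,-0.7],[0,0,0]]
    - [70,[0,0,-0.4],[0,0,0]]
    - [70,[0,0,0],[0,0,0]]
    - [70,[0,0,0],[0,0,0]]
    - [40,[0,0,0],[0,0,0]]
    - [40,[0,0,0],[0,0,0]]
    - [40,[0,0,0],[0,0,0]]
    - [40,[0,0,0],[0,0,0]]
    - [40,[0,0,0],[0,0,0]]
    - [40,[0,0,0],[0,0,0]]
    - [40,[0,0,0],[0,0,0]]
    - [40,[0,0,0],[0,0,0]]
  grip_force: 45

```text
time_s: 31.78
ee_pos: [601.0, -187.0, 6.0]
ee_rot: [179.9, -0.1, 8.5]
force: [-0.2, -0.6, 5.5]
gripper_width: 43.9
gripper_force: 44.9
```

```bash
python3 - <<'E'
from h import *
s=state();print(s['ee_pos'],s['ee_rot'],s['gripper_width'],s['force'])
C=cam('wrist');a=grab_frame('wrist');cv2.imwrite('pics/g.png',a)
print([tuple(np.round(proj('wrist',p,C))) for p in ((599.6,-187,22),(500,-201.6,45))])
cv2.imwrite('pics/gb.png',cv2.resize(a[120:384,80:432],(800,600),interpolation=cv2.INTER_CUBIC))
E
```

```text
[ 601.01615191 -186.96955036    6.02369319] [ 1.79939367e+02 -7.69787879e-02  8.52245337e+00] 43.91485762718666 [-0.15062151 -0.56264626  5.54644241]
[(np.float64(255.0), np.float64(260.0)), (np.float64(254.0), np.float64(436.0))]
```

View pics/gb.png

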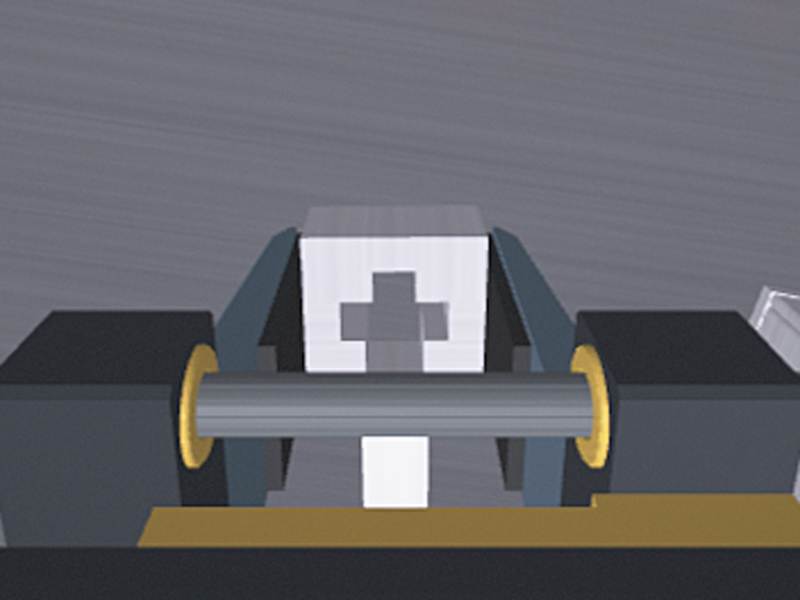

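```bash
python3 - <<'E'
from h import *
from scipy.spatial.transform import Rotation as Ro
s=state(); C=cam('wrist')
R=Ro.from_euler('xyz',s['ee_rot'],degrees=True).as_matrix()
w=ray('wrist',80+394.5/2.2727-.5,120+322/2.2727-.5,22,C); print('hole',w.round(1),'tool offs',(R.T@(w-s['ee_pos'])).round(2))
# where spline centre measured rel. camera-bias: lateral bias in tool frame same cam
Cs=ld('sh.json'); print(s['ee_pos'])
E
```

```text
hole [ 599. -186.   22.] tool offs [ -1.83  -1.26 -15.98]
[ 601.01145506 -187.01224583    6.02093356]
```

The lever is gripped and centred: 43.9 mm opening, hole seen at crop (394,322). Lifting it, turning it about 30° and carrying it over the shaft.

>>> move_arm:
  motion:
    - [40,[0,0,0.7],[0,0,0]]
    - [40,[0,0,1],[0,0,0]]
    - [40,[0,0,1],[0,0,0]]
    - [40,[0,0.4,1],[0,0,0]]
    - [40,[-0.15,0.9,0.66],[0,0,0.5]]
    - [40,[-0.15,0.9,0],[0,0,0.5]]
    - [40,[-0.15,0.9,0],[0,0,0.5]]
    - [40,[-0.15,0.9,0],[0,0,0.5]]
    - [40,[-0.15,0.9,0],[0,0,0.5]]
    - [40,[-0.15,0.9,0],[0,0,0.5]]
    - [40,[-0.15,0.9,0],[0,0,0.5]]
    - [40,[-0.15,0.9,0],[0,0,0.5]]
    - [40,[-0.15,0.9,0],[0,0,0.5]]
    - [40,[-0.15,0.9,0],[0,0,0.5]]
    - [40,[-0.15,0.9,0],[0,0,0.5]]
    - [40,[-0.15,0.9,0],[0,0,0.5]]
    - [40,[-0.15,0.9,0],[0,0,0.5]]
    - [40,[-0.15,0.9,0],[0,0,0.5]]
    - [40,[-0.09,0.8,0],[0,0,0.5]]
    - [40,[0,0.28,0],[0,0,0.1]]

```text
time_s: 33.5
ee_pos: [544.3, 167.8, 113.2]
ee_rot: [-179.9, 0.1, 39.1]
force: [0.7, 1.4, -2.1]
gripper_width: 43.8
gripper_force: 44.9
```

>>> move_arm:
  motion:
    - [40,[0,0,0],[0,0,0]]
    - [40,[0,0,0],[0,0,0]]
    - [40,[0,0,0],[0,0,0]]
    - [40,[0,0,0],[0,0,0]]
    - [40,[0,0,0],[0,0,0]]
    - [40,[0,0,0],[0,0,0]]

```text
time_s: 34.0
ee_pos: [545.8, 164.6, 114.2]
ee_rot: [180.0, 0.0, 38.8]
force: [0.2, -0.2, -0.9]
gripper_width: 44.0
gripper_force: 44.9
```

```bash
python3 - <<'E'
from h import *
s=state();print(s['ee_pos'],s['ee_rot'],s['gripper_width'],s['force'])
C=cam('wrist');a=grab_frame('wrist');cv2.imwrite('pics/o.png',a)
print([tuple(np.round(proj('wrist',p,C),1)) for p in ((545.4,164.5,78),(545.4,164.5,s['ee_pos'][2]+16))])
b=grab_frame('side');b=b[200:290,190:310]
cv2.imwrite('pics/ob.png',np.hstack([cv2.resize(a[200:300,186:326],(560,400),interpolation=cv2.INTER_CUBIC),cv2.resize(b,(240,180))  if 0 else np.vstack([cv2.resize(b,(240,180)),np.zeros((220,240,3),np.uint8)])]))
E
```

```text
[545.79987287 164.63344833 114.2415481 ] [1.79992498e+02 5.32649700e-03 3.88438406e+01] 43.95145930033316 [ 0.18411308 -0.19688696 -0.8649352 ]
[(np.float64(255.2), np.float64(224.1)), (np.float64(255.9), np.float64(260.1))]
```

View pics/ob.png

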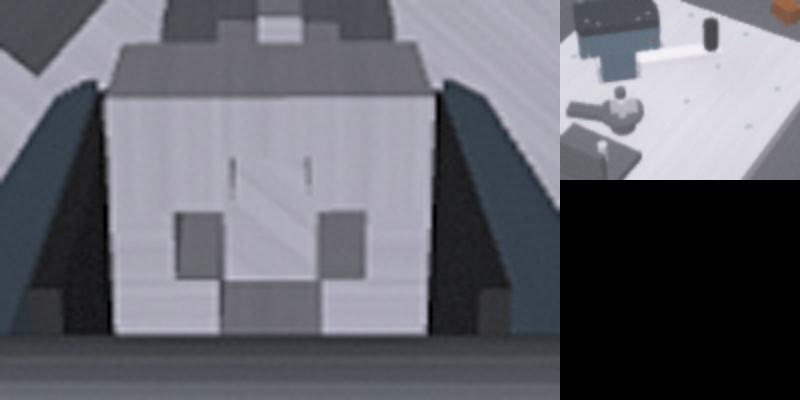

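In the left view the hole centre is at column 270.5. The flange and small tooth behind it are centred at column 280. I'll convert that to a lateral error.

```bash
python3 - <<'E'
from h import *
from scipy.spatial.transform import Rotation as Ro
s=state(); C=cam('wrist'); e=np.array(s['ee_pos'])
R=Ro.from_euler('xyz',s['ee_rot'],degrees=True).as_matrix()
f=lambda u,v,z:(R.T@(ray('wrist',186+(u+.5)/4-.5,200+(v+.5)/4-.5,z,C)-e)).round(2)
print('hole',f(270.5,245,e[2]+16)); print('tooth',f(280,17,66),'flange',f(280,20,45)); print('tooth edges',f(257,17,66),f(303,17,66), e)
E
```

```text
hole [ -0.86  -1.59 -16.  ]
tooth [10.73  0.19 48.23] flange [ 3.04  0.36 69.23]
tooth edges [10.73 -4.05 48.23] [10.73  4.42 48.23] [545.77359779 164.90716718 114.23335847]
```

>>> move_arm:
  motion:
    - [40,[0.04,-0.05,-0.5],[0,0,0]]
    - [40,[0,0,-0.4],[0,0,0]]
    - [40,[0,0,-0.2],[0,0,0]]
    - [40,[0,0,-0.2],[0,0,0]]
    - [40,[0,0,-0.2],[0,0,0]]
    - [40,[0,0,0],[0,0,0]]
    - [40,[0,0,0],[0,0,0]]
    - [40,[0,0,0],[0,0,0]]

```text
time_s: 34.77
ee_pos: [546.9, 164.3, 77.0]
ee_rot: [180.0, -0.0, 38.9]
force: [0.1, -1.3, -1.6]
gripper_width: 43.5
gripper_force: 44.9
```

>>> move_arm:
  motion:
    - [40,[0,0,-0.1],[0,0,0]]
    - [40,[0,0,-0.1],[0,0,0]]
    - [40,[0,0,-0.1],[0,0,0]]
    - [40,[0,0,-0.05],[0,0,0]]
    - [40,[0,0,0],[0,0,0]]
    - [40,[0,0,0],[0,0,0]]

```text
time_s: 35.27
ee_pos: [546.6, 164.1, 67.9]
ee_rot: [180.0, 0.0, 38.9]
force: [0.2, -0.5, -2.1]
gripper_width: 43.7
gripper_force: 44.9
```

The lever is past the spline top with no contact force. Going on down to home.

>>> move_arm:
  motion:
    - [40,[0,0,-0.15],[0,0,0]]
    - [40,[0,0,-0.15],[0,0,0]]
    - [40,[0,0,-0.12],[0,0,0]]
    - [40,[0,0,-0.1],[0,0,0]]
    - [40,[0,0,-0.08],[0,0,0]]
    - [40,[0,0,-0.06],[0,0,0]]
    - [40,[0,0,0],[0,0,0]]
    - [40,[0,0,0],[0,0,0]]
    - [40,[0,0,0],[0,0,0]]

```text
time_s: 36.02
ee_pos: [546.8, 164.2, 51.5]
ee_rot: [180.0, -0.0, 38.9]
force: [-0.0, 0.3, -1.9]
gripper_width: 43.4
gripper_force: 44.9
```

>>> move_arm:
  motion:
    - [40,[0,0,-0.04],[0,0,0]]
    - [40,[0,0,-0.04],[0,0,0]]
    - [40,[0,0,0],[0,0,0]]
    - [40,[0,0,0],[0,0,0]]

```text
time_s: 36.35
ee_pos: [546.9, 164.2, 51.0]
ee_rot: [180.0, -0.1, 38.9]
force: [-2.5, 0.2, 8.1]
gripper_width: 43.8
gripper_force: 44.9
```

Home: contact at 8 N, TCP z 51. Now swinging counterclockwise in place.

>>> move_arm:
  motion:
    - [40,[0,0,0],[0,0,0.5]]
    - [40,[-0.003,0.001,0],[0,0,0.8]]
    - [40,[-0.003,0.001,0],[0,0,0.8]]
    - [40,[-0.003,0.001,0],[0,0,0.8]]
    - [40,[-0.003,0.001,0],[0,0,0.8]]
    - [40,[-0.003,0.001,0],[0,0,0.8]]
    - [40,[0,0,0],[0,0,0]]
    - [40,[0,0,0],[0,0,0]]

```text
time_s: 37.02
ee_pos: [546.3, 163.8, 51.0]
ee_rot: [179.9, 0.0, 56.9]
force: [-3.2, -2.4, 6.9]
gripper_width: 43.9
gripper_force: 44.9
```

```bash
python3 -c "
from h import *
s=state();print(s['ee_pos'],s['ee_rot'],s['force'],s['torque'],s['qpos'])"
```

```text
[546.33923117 163.81932513  50.99465052] [1.79944477e+02 2.98859596e-03 5.69284299e+01] [-3.2207795  -2.36512717  6.93001868] [-0.43384623  0.28708521 -0.03434894] [ 1.55617083e+01  2.64215190e+01  1.02879651e+02 -5.64292351e-02
  5.06643923e+01  4.86690322e+01]
```

>>> move_arm:
  motion:
    - [40,[-0.003,0.001,0],[0,0,0.9]]
    - [40,[-0.003,0.001,0],[0,0,0.9]]
    - [40,[-0.003,0.001,0],[0,0,0.9]]
    - [40,[-0.003,0.001,0],[0,0,0.9]]
    - [40,[-0.003,0.001,0],[0,0,0.9]]
    - [40,[-0.003,0,0],[0,0,0.9]]
    - [40,[-0.003,0,0],[0,0,0.9]]
    - [40,[-0.003,0,0],[0,0,0.9]]
    - [40,[-0.003,0,0],[0,0,0.9]]
    - [40,[-0.003,0,0],[0,0,0.9]]
    - [40,[-0.003,0,0],[0,0,0.9]]
    - [40,[0,0,0],[0,0,0]]
    - [40,[0,0,0],[0,0,0]]

```text
time_s: 38.1
ee_pos: [545.6, 163.8, 51.0]
ee_rot: [179.9, 0.0, 96.5]
force: [-2.7, -2.3, 8.6]
gripper_width: 43.7
gripper_force: 44.9
```

```bash
python3 -c "
from h import *
s=state();print(s['ee_rot'],s['force'],s['torque'])"
```

```text
[1.79948754e+02 4.10575797e-02 9.65292545e+01] [-2.68648029 -2.25221539  8.57461345] [-0.35236241  0.30161783 -0.04825143]
```

>>> move_arm:
  motion:
    - [40,[0,0,0],[0,0,0.6]]
    - [40,[0,0,0],[0,0,0.6]]
    - [40,[0,0,0],[0,0,0.6]]
    - [40,[0,0,0],[0,0,0.6]]
    - [40,[0,0,0],[0,0,0.6]]
    - [40,[0,0,0],[0,0,0.6]]
    - [40,[0,0,0],[0,0,0]]
    - [40,[0,0,0],[0,0,0]]

```text
time_s: 38.77
ee_pos: [545.4, 163.7, 51.0]
ee_rot: [180.0, 0.1, 110.9]
force: [-3.1, -2.9, 7.7]
gripper_width: 43.5
gripper_force: 44.9
```

```bash
python3 -c "
from h import *
s=state();print(s['ee_rot'],s['force'],s['torque'])"
```

```text
[1.79992077e+02 5.21484156e-02 1.10925070e+02] [-3.05923468 -2.88180686  7.71876372] [-0.39490979  0.40082304 -0.04585558]
```

>>> move_arm:
  motion:
    - [40,[0,0,0],[0,0,0.5]]
    - [40,[0,0,0],[0,0,0.5]]
    - [40,[0,0,0],[0,0,0.5]]
    - [40,[0,0,0],[0,0,0.3]]
    - [40,[0,0,0],[0,0,0]]
    - [40,[0,0,0],[0,0,0]]

```text
time_s: 39.27
ee_pos: [545.1, 163.7, 51.0]
ee_rot: [-180.0, -0.1, 117.7]
force: [-2.0, -3.8, 8.7]
gripper_width: 43.7
gripper_force: 45.3
```

```bash
python3 -c "
from h import *
s=state();print(s['ee_rot'],s['force'],s['torque'],s['effort'])"
```

```text
[-1.79986400e+02 -5.11064255e-02  1.17701773e+02] [-1.96578766 -3.75898512  8.71919715] [-0.73484419  0.38769155 -1.8720287 ] [  3.75874981 -39.31447148 -18.21909964  -0.33429829  -1.25514317
  -1.9011911 ]
```

The torque rose to -1.9 N m, so the clamp is at its stop. Releasing and going straight up.

>>> move_arm:
  motion:
    - [60,[0,0,0],[0,0,-0.2]]
    - [60,[0,0,0],[0,0,0]]
    - [60,[0,0,0],[0,0,0]]
    - [60,[0,0,0],[0,0,0]]
    - [60,[0,0,0.5],[0,0,0]]
    - [60,[0,0,1],[0,0,0]]
    - [60,[0,0,1],[0,0,0]]
    - [60,[0,0,1],[0,0,0]]
    - [60,[0,0,1],[0,0,0]]
    - [60,[0,0,1],[0,0,0]]
    - [60,[0,-1,0.5],[0,0,0]]
    - [60,[0,-1,0],[0,0,0]]
    - [60,[0,0,0],[0,0,0]]
    - [60,[0,0,0],[0,0,0]]

```text
time_s: 40.43
ee_pos: [545.5, 113.8, 199.6]
ee_rot: [180.0, -0.0, 117.2]
force: [0.5, -0.0, 0.1]
gripper_width: 60.0
gripper_force: 0.0
```

```bash
python3 - <<'E'
from h import *
s=state();print(s['ee_pos'],s['ee_rot'],s['force'])
a=grab_frame('wrist');b=grab_frame('side')
cv2.imwrite('pics/f.png',np.hstack([cv2.resize(a,(400,300)),cv2.resize(b[170:290,130:290],(400,300))]))
E
```

```text
[545.48592377 113.76201497 199.55656039] [ 1.79976375e+02 -8.15772845e-03  1.17224878e+02] [ 0.49268646 -0.01328721  0.09932574]
```

View pics/f.png

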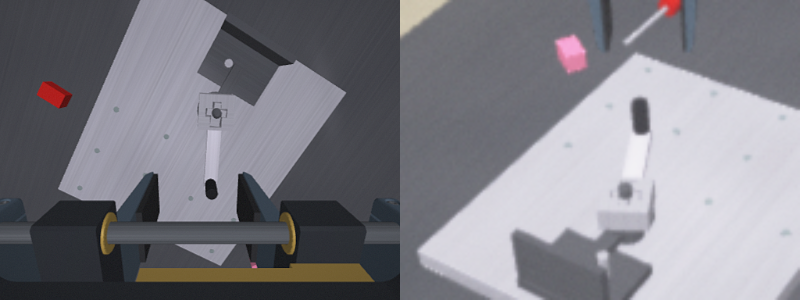

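The lever sits home on the shaft at (215,112), with the spline flush in the hole. The clamp finger lies over the bracket and the gripper is clear of everything. Handing in.

```bash
python3 -c "
from h import *
print(job_done())"
```

```text
the job is handed in; nothing more can be done
None
```

I handed the job in at about 40 s of robot time with all five offcuts in the bin, the lever home on the shaft and the clamp at its stop over the bracket; `job_done()` returned no verdict.

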